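# Set the check weights out by size on the weight board

### The arm

A 7-joint arm with a two-finger parallel gripper is mounted at the origin on a cart in front of the work surface, level with it; the furniture and walls round the work are solid. World frame = base frame: x ahead of the robot, y to its left, z up, the work surface at z = 0. Lengths are in m, angles in rad, forces in N, time in s.
With the tool pointing down it reaches from about 0.4 to 0.85 m from the base axis. Payload 10.4 kg.
Tool frame: the origin (TCP) lies midway between the tips of the shut fingers; the grasp point (between the pads) lies 19 mm behind it; y points along the fingers, x is the direction in which the jaws open and shut, and the axes are right-handed (so a half turn about y gives the same grasp; the last joint's range is limited). The gripper opens to 87 mm and grips with 3 to 60 N. Pads are 19 mm wide; open, the fingers measure 117 mm over their backs; the gripper's body (75 mm by 190 mm) begins 51 mm behind the grasp point.
Start: joints at [-0.023, 0.332, -0.065, 1.46, 0.022, 1.35, -0.088], TCP at [0.625, 0, 0.223] pointing down, gripper open.
Joint ranges: [-2.6, 2.6], [-0.5, 2.12], [-1.47, 1.34], [0.16, 2.42], [-1.27, 4.41], [0.06, 2.06], [-2.6, 2.6]. Speed limits (rad/s): [2.22, 2.22, 2.79, 2.79, 3.14, 3.14, 3.14].

### API

Orientations are given as [roll, pitch, yaw] about the fixed x, y, z axes, in that order (R = Rz(yaw) Ry(pitch) Rx(roll)).
In Python, from station import env gives the robot as it stands.
- The arm moves only by the tool step_arm, never from a script. Its argument "motion" is one flat list of numbers, 7 for each row, row after row: the shift along the world's x, y, z in mm, then the turn, a rotation vector about the world's x, y, z in degrees, then the closure, from -1 (fully open) to 1 (shut). A call has 1 to 20 rows; each row is the pose to reach, as a shift and turn from the pose commanded when the call began; what a row does not reach only later rows make up. A row lasts 1/10 s, in which the tool goes at most 50 mm and 8.59 degrees, less where a joint would pass 70% of its speed; a pose out of reach is approached as far as the arm can. A call with a gripper value outside its range is refused whole. The fingers move at their own pace and stop on an object; the grip force is fixed at half the most. Time passes only in rows, so rows that repeat a pose let the fingers close. It gives the time, the measured TCP pose, the force and the opening at its end, in the units of the state.
- env.state(): the state, without advancing time (a new reading comes with each control period).
- env.snapshot(name): name is "scene" or "side" or "wrist"; returns the picture (480x640x3 uint8, blue, green, red); there is no depth.
- env.calibration(name): a dict with "camera_matrix" (3x3 intrinsics, pixels), "dist" ([k1, k2, p1, p2, k3] as OpenCV has them; the pictures are not rectified), "T" (4x4, takes a point from camera to world coordinates); the wrist camera has in their place "hand_eye" (4x4, takes a point from camera to tool coordinates, whose origin is the TCP and whose axes are the tool frame's). Camera axes: x right, y up, looking along -z (the intrinsics and any distortion apply to the point x, -y, -z); pixel columns grow to the right and rows downward; lengths in m; the calibration is good to about 2 mm. A picture is of the moment at which its call begins: read the wrist's pose just before it. calibration takes no time and is no camera call.
- env.job_done(): hands the job in, once; it reports no verdict.
Trained networks look in the newest picture that a camera, given by its name, has taken for a name from the list of things; names that differ only in an ending like _2 or _b are one class to them, and where a whole thing is asked for, a point or a joint stands for the part that bears it (a point fixed in the world has none). Each returns a list of dicts, best first, with "p" (0 to 1); they miss things now and then, are a little off and sometimes report something else, mostly with a low value. They report only what shows in the picture. A call takes as long as a camera call.
- env.look_for(name, camera): "at" ([row, column] in pixels, amid what is visible of it).
- env.silhouettes(name, camera): "region" (480x640 bool, what is visible of it) and "at" ([row, column] in pixels, amid what is visible of it).
- env.spot_point(name, camera): "at" ([row, column] in pixels: a listed point, or the origin of a listed thing).
The state is a dict: "time": time; "joints": joint angles; "joint_vel": joint speeds; "tau": joint torques, N m; "tcp_pos": TCP position; "tcp_rot": TCP orientation; "contact_force": force on the tool from outside, world axes, zero at the start; "ft_torque": the same for the moment, N m; "finger_gap": opening from 0.0 (shut) to 1.0 (fully open).
Only numpy, scipy, OpenCV 4.12 (cv2) and the standard library are available. Lean on these libraries where they do the work, as an engineer would, in place of code of your own. Each camera call takes 0.05 s, during which the arm holds its last target.

### The job

Stand the four steel check weights upright on the four cork discs of the wooden board, one centred on each disc, in order of size: the largest on the disc next to the brass stop knob, then each next smaller one further along, the smallest at the far end. Do not tip any weight over on the way.

Things in the scene. Friction and masses are not known exactly. Their poses are not given: they have to be found in the camera images.
- weight_xl: the largest of four loose bright steel check weights, standing on the bench: an upright cylinder of diameter 44 mm and height 40 mm with a small knob on top, 54 mm tall in all. Grip it round the cylinder. Origin: centre of its underside, z up.
- weight_l: the second largest of four loose bright steel check weights, standing on the bench: an upright cylinder of diameter 36 mm and height 33 mm with a small knob on top, 46 mm tall in all. Grip it round the cylinder. Origin: centre of its underside, z up.
- weight_m: the third largest of four loose bright steel check weights, standing on the bench: an upright cylinder of diameter 28 mm and height 26 mm with a small knob on top, 37 mm tall in all. Grip it round the cylinder. Origin: centre of its underside, z up.
- weight_s: the smallest of four loose bright steel check weights, standing on the bench: an upright cylinder of diameter 20 mm and height 20 mm with a small knob on top, 30 mm tall in all. Grip it round the cylinder. Origin: centre of its underside, z up.
- rack: dark wooden board fixed beyond the weights, 64 (x) by 300 (y) by 12 mm high, with four cork discs 64 mm apart in a row along y. Origin: centre of its underside. One end has the stop knob, the other a flat wooden plug. A fixed vice stands to its left, beyond the leftmost weights: its screw handle, up to 0.1 m high, runs from about (x 0.52, y -0.09) to (0.58, 0.02): keep the gripper's body clear.
- mark_1: cork disc 1 of the row of four on the rack, counted from the rack's +y end: diameter 50 mm, 2 mm thick, fixed on the board; one weight's place. All four look alike. Origin: centre of its underside, on the board's top, 12 mm above the bench, so its upper face lies 14 mm above the bench.
- mark_2: cork disc 2 of the row of four on the rack, counted from the rack's +y end: diameter 50 mm, 2 mm thick, fixed on the board; one weight's place. All four look alike. Origin: centre of its underside, on the board's top, 12 mm above the bench, so its upper face lies 14 mm above the bench.
- mark_3: cork disc 3 of the row of four on the rack, counted from the rack's +y end: diameter 50 mm, 2 mm thick, fixed on the board; one weight's place. All four look alike. Origin: centre of its underside, on the board's top, 12 mm above the bench, so its upper face lies 14 mm above the bench.
- mark_4: cork disc 4 of the row of four on the rack, counted from the rack's +y end: diameter 50 mm, 2 mm thick, fixed on the board; one weight's place. All four look alike. Origin: centre of its underside, on the board's top, 12 mm above the bench, so its upper face lies 14 mm above the bench.
- stop_knob: round brass knob, 24 mm in diameter and 26 mm high, fixed upright on the board at one end of the row (either end, it changes), 42 mm beyond the centre of the last cork disc. Origin: centre of its underside.

How it is judged:
At the end, for the whole second after the job is handed in: Each weight stands upright (within 0.1 rad) and at rest on its own cork disc, its centre within 12 mm of the disc's centre, in order of size from the largest next to the stop knob to the smallest at the other end (((horizontal distance between stop_knob and mark_1 below 0.06 m and horizontal distance between weight_xl and mark_1 below 0.012 m and horizontal distance between weight_l and mark_2 below 0.012 m and horizontal distance between weight_m and mark_3 below 0.012 m and horizontal distance between weight_s and mark_4 below 0.012 m) or (horizontal distance between stop_knob and mark_4 below 0.06 m and horizontal distance between weight_xl and mark_4 below 0.012 m and horizontal distance between weight_l and mark_3 below 0.012 m and horizontal distance between weight_m and mark_2 below 0.012 m and horizontal distance between weight_s and mark_1 below 0.012 m)) and z of weight_xl in the frame of rack between 0.01 and 0.018 m and angle between each of weight_xl, weight_l, weight_m, weight_s's own z axis and vertical below 0.1 rad and linear speed of each of weight_xl, weight_l, weight_m, weight_s below 0.02 m/s and z of weight_l in the frame of rack between 0.01 and 0.018 m and z of weight_m in the frame of rack between 0.01 and 0.018 m and z of weight_s in the frame of rack between 0.01 and 0.018 m); the robot touches nothing.
It fails at once if a weight is tipped over (angle between any of weight_xl, weight_l, weight_m, weight_s's own z axis and vertical above 0.8 rad).
It also fails if it takes over 106 s, if anything falls off the work surface, if the arm or the gripper's body presses on something with over 40 N, if the wrist force passes 120 N, or if a joint passes its speed limit or range.

## Working session

There is one attempt and no reset: what is moved stays moved. The work goes in short steps, Python scripts to look and compute and a tool call to move; the robot and the scene stay as the last step left them, time stands still between calls to the robot, and variables do not carry over. Pictures are saved under pics/ and viewed, and the job is handed in when it is done.

Besides the shell and the picture viewer there is one more tool, called after "Request:" as name(argument=value, ...) on one line, values as JSON. step_arm: Moves the arm, as the interface text tells. Its arguments: {"type":"object","properties":{"motion":{"type":"array"}},"required":["motion"]}

```bash
mkdir -p pics; cat > h.py <<'E'
import numpy as np, cv2, json
from station import env
def cal(n):
    c=env.calibration(n); return np.array(c["camera_matrix"]),np.array(c["dist"]),c
def Tcam(n):
    K,d,c=cal(n)
    if "T" in c: return np.array(c["T"])
    s=env.state(); from scipy.spatial.transform import Rotation as R
    T=np.eye(4);T[:3,:3]=R.from_euler('xyz',s["tcp_rot"]).as_matrix();T[:3,3]=s["tcp_pos"]
    return T@np.array(c["hand_eye"])
def ray(n,rc,T=None):
    K,d,c=cal(n); T=Tcam(n) if T is None else T
    u=cv2.undistortPoints(np.array([[[rc[1],rc[0]]]],float),K,d)[0,0]
    v=T[:3,:3]@np.array([u[0],-u[1],-1]); return T[:3,3],v
def onz(n,rc,z,T=None):
    o,v=ray(n,rc,T); return o+v*(z-o[2])/v[2]
def proj(n,P,T=None):
    K,d,c=cal(n); T=Tcam(n) if T is None else T
    p=np.linalg.inv(T)@np.append(P,1); q=np.array([[p[0],-p[1],-p[2]]])
    r=cv2.projectPoints(q,np.zeros(3),np.zeros(3),K,d)[0][0,0]; return r[::-1]
E
python3 - <<'E'
from h import *
s=env.state();print(s)
for n in("scene","side","wrist"):
    cv2.imwrite(f"pics/{n}0.png",env.snapshot(n)); print(n,Tcam(n).round(3).tolist())
    for w,z in(("weight_xl",0),("weight_l",0),("weight_m",0),("weight_s",0),("mark_1",.012),("stop_knob",.012)):
        for r in env.spot_point(w,n)[:5]:
            print(w,round(r["p"],2),np.round(r["at"]),onz(n,r["at"],z).round(4))
E
```

```text
{'time': 0.0, 'joints': array([-0.02256516,  0.33284091, -0.0646891 ,  1.46092468,  0.02159571,
        1.34990903, -0.08849705]), 'joint_vel': array([ 0.00037831, -0.00033378,  0.00144519, -0.00090144,  0.00115062,
        0.00138736,  0.00140155]), 'tau': array([-1.20520472e-04, -6.23245955e+01,  2.44190963e-02, -3.89891267e+01,
       -6.13984605e-02,  3.97891912e-02,  1.87085252e-04]), 'tcp_pos': array([ 6.24617238e-01, -3.27057055e-05,  2.21781192e-01]), 'tcp_rot': array([-1.57086070e+00,  1.38524648e-03, -2.25444342e-05]), 'contact_force': array([0.71601744, 0.24301886, 0.17755992]), 'ft_torque': array([-0.03589074,  0.03192994, -0.0410285 ]), 'finger_gap': 0.9992879607938959}
scene [[0.907, 0.322, -0.273, 0.24], [-0.422, 0.694, -0.584, -0.702], [0.002, 0.644, 0.765, 0.701], [0.0, 0.0, 0.0, 1.0]]
weight_xl 0.9 [328. 281.] [ 0.3435 -0.3431  0.    ]
weight_l 0.89 [182. 255.] [0.4293 0.0259 0.    ]
weight_l 0.47 [268. 277.] [ 0.3862 -0.2196  0.    ]
weight_l 0.46 [224. 286.] [ 0.4445 -0.1213 -0.    ]
weight_l 0.32 [325. 282.] [ 0.3476 -0.3373  0.    ]
weight_m 0.89 [182. 255.] [0.
[... 1118 characters left out ...]
 0.87 [214. 237.] [0.436  0.0209 0.    ]
weight_s 0.75 [277. 276.] [ 0.3859 -0.2107 -0.    ]
weight_s 0.7 [243. 280.] [ 0.4483 -0.1209  0.    ]
mark_1 0.83 [262. 379.] [ 0.541  -0.2801  0.012 ]
mark_1 0.75 [278. 276.] [ 0.376  -0.2277  0.012 ]
mark_1 0.74 [306. 408.] [ 0.4979 -0.3973  0.012 ]
mark_1 0.69 [336. 419.] [ 0.4652 -0.4553  0.012 ]
stop_knob 0.66 [357. 436.] [ 0.453 -0.499  0.012]
wrist [[1.0, 0.0, -0.0, 0.625], [-0.0, 0.97, 0.245, 0.067], [0.0, -0.245, 0.97, 0.386], [0.0, 0.0, 0.0, 1.0]]
weight_l 0.78 [199. 152.] [0.4348 0.0157 0.    ]
weight_m 0.78 [199. 152.] [0.4347 0.0158 0.    ]
weight_s 0.78 [199. 152.] [0.4347 0.0157 0.    ]
stop_knob 0.53 [200. 146.] [0.4346 0.0168 0.012 ]
```

View pictures.

View pics/scene0.png

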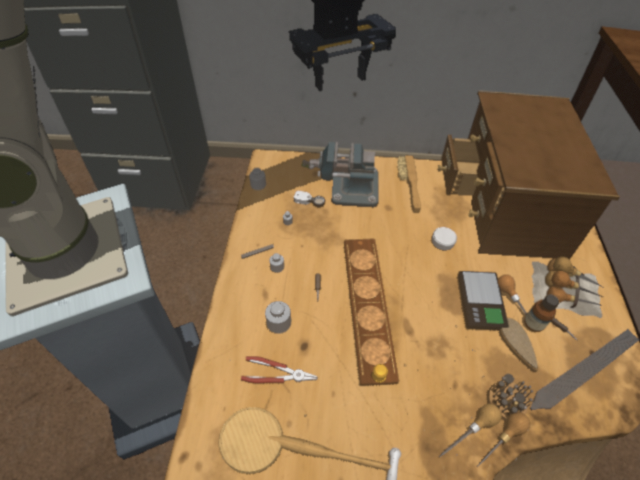

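View pics/side0.png

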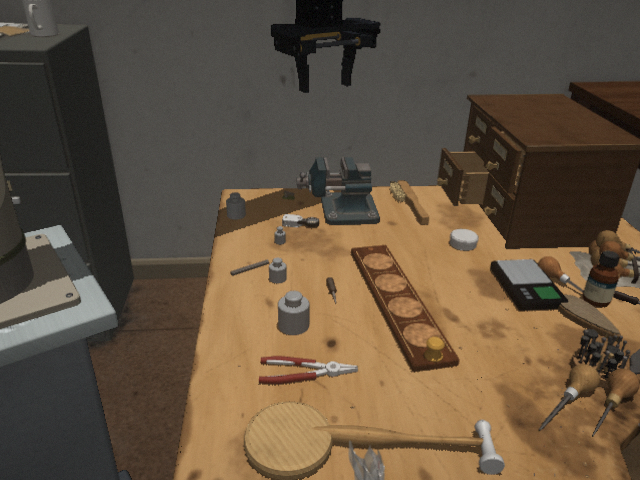

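View pics/wrist0.png

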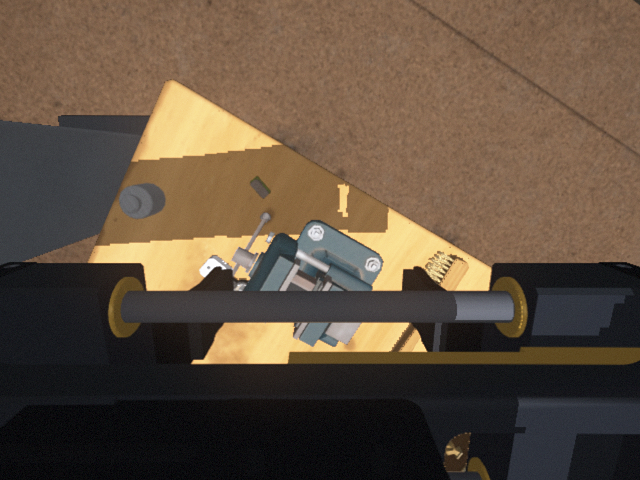

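```bash
cat > fit.py <<'E'
from h import *
from scipy.optimize import minimize
D={"weight_xl":(.022,.040,.054),"weight_l":(.018,.033,.046),"weight_m":(.014,.026,.037),"weight_s":(.010,.020,.030)}
a=np.linspace(0,2*np.pi,40,endpoint=False)
def circ(x,y,z,r): return np.c_[x+r*np.cos(a),y+r*np.sin(a),np.full(40,z)]
def projN(n,P,T):
    K,d,c=cal(n); p=(np.linalg.inv(T)@np.c_[P,np.ones(len(P))].T).T; q=p[:,:3]*[1,-1,-1]
    return cv2.projectPoints(q,np.zeros(3),np.zeros(3),K,d)[0][:,0]
def model(n,T,w,x,y,z0=0):
    m=np.zeros((480*4,640*4),np.uint8)
    if w=="mark": hs=[circ(x,y,.014,.025)]
    elif w=="stop_knob": hs=[np.r_[circ(x,y,.012,.012),circ(x,y,.038,.012)]]
    else:
        r,h,H=D[w]; hs=[np.r_[circ(x,y,z0,r),circ(x,y,z0+h,r)],np.r_[circ(x,y,z0+h,r*.3),circ(x,y,z0+H,r*.45)]]
    for P in hs:
        hull=cv2.convexHull(((projN(n,P,T)+.5)*4).astype(np.float32)); cv2.fillConvexPoly(m,hull.round().astype(np.int32),1)
    return m
def stats(m,s=1):
    r,c=np.nonzero(m); return np.array([r.mean(),c.mean()])/s, len(r)/s/s
def fit(n,reg,w,z0=0,T=None):
    T=Tcam(n) if T is None else T
    at,A=stats(reg); p=onz(n,at,z0+.015,T)[:2]
    for _ in range(6):
        m=model(n,T,w,*p,z0)
        if not m.any(): return p,A,0
        c,B=stats(m,4); c=c-.5+.125
        p=p+onz(n,at,.015,T)[:2]-onz(n,c,.015,T)[:2]
    return p,A,B
E
python3 - <<'E'
from fit import *
print(env.state()["time"])
for n in("scene","side"):
    env.snapshot(n)
    for cl,ws in(("weight_l",list(D)),("weight_xl",["weight_xl"]),("mark_1",["mark"]),("stop_knob",["stop_knob"])):
        for r in env.silhouettes(cl,n)[:6]:
            for w in ws:
                p,A,B=fit(n,r["region"],w)
                if .7<A/max(B,1)<1.4 : print(n,cl,w,round(r["p"],2),np.round(r["at"]),p.round(4),"A",A,round(B))
print(env.state()["time"])
E
```

```text
1.05
scene weight_l weight_xl 0.64 [178. 256.] [0.433  0.0166] A 334.0 476
scene weight_l weight_l 0.64 [178. 256.] [0.4339 0.0199] A 334.0 322
scene weight_l weight_m 0.56 [263. 278.] [ 0.3866 -0.2159] A 217.0 257
scene weight_xl weight_xl 0.9 [319. 280.] [ 0.3439 -0.3309] A 710.0 740
scene mark_1 mark 0.93 [285. 367.] [ 0.5182 -0.3375] A 505.0 489
scene mark_1 mark 0.88 [355. 374.] [ 0.4681 -0.4562] A 639.0 659
scene mark_1 mark 0.72 [261. 362.] [ 0.5406 -0.2799] A 443.0 427
scene mark_1 mark 0.7 [318. 375.] [ 0.4918 -0.3975] A 544.0 569
scene stop_knob stop_knob 0.69 [371. 382.] [ 0.4515 -0.4944] A 229.0 279
side weight_l weight_l 0.63 [207. 238.] [0.433  0.0186] A 451.0 459
side weight_l weight_m 0.54 [270. 276.] [ 0.3858 -0.2148] A 359.0 415
side weight_l weight_s 0.54 [238. 280.] [ 0.4494 -0.1169] A 138.0 183
side weight_xl weight_xl 0.78 [311. 292.] [ 0.3433 -0.3289] A 1220.0 1264
side mark_1 mark 0.83 [285. 390.] [ 0.5155 -0.3373] A 482.0 467
side mark_1 mark 0.73 [333. 419.] [ 0.4646 -0.4536] A 591.0 697
side mark_1 mark 0.7 [306. 407.] [ 0.4908 -0.3965] A 570.0 568
side mark_1 mark 0.67 [260. 378.] [ 0.539  -0.2776] A 386.0 388
side stop_knob stop_knob 0.8 [352. 436.] [ 0.449  -0.4969] A 436.0 507
side stop_knob stop_knob 0.7 [287. 388.] [ 0.5019 -0.3496] A 438.0 350
1.55
```

```bash
python3 - <<'E'
from h import *
for k,rc in dict(pl1=(358,250),pl2=(366,275),plend=(378,316),pl3=(377,243),sd1=(275,318),sd2=(300,318),rod1=(257,243),rod2=(245,272),clip1=(197,294),clip2=(201,322),vh=(178,308)).items(): print(k,onz("scene",rc,.005).round(3))
E
```

```text
pl1 [ 0.274 -0.376  0.005]
pl2 [ 0.307 -0.406  0.005]
plend [ 0.36  -0.453  0.005]
pl3 [ 0.253 -0.402  0.005]
sd1 [ 0.45  -0.271  0.005]
sd2 [ 0.426 -0.321  0.005]
rod1 [ 0.334 -0.17   0.005]
rod2 [ 0.397 -0.166  0.005]
clip1 [ 0.49  -0.06   0.005]
clip2 [ 0.541 -0.097  0.005]
vh [ 0.544 -0.017  0.005]
```

Request:
step_arm(motion=[-50,5,0,0,0,0,-1,-95,10,0,0,0,0,-1,-140,15,0,0,0,0,-1,-180,19,0,0,0,0,-1,-191,19,0,0,0,0,-1,-191,19,0,0,0,0,-1,-191,19,-40,0,0,0,-1,-191,19,-80,0,0,0,-1,-191,19,-110,0,0,0,-1,-191,19,-130,0,0,0,-1,-191,19,-130,0,0,0,-1,-191,19,-130,0,0,0,-1])

```text
time: 2.75
tcp_pos: [0.4349, 0.019, 0.0929]
tcp_rot: [-1.571, 0.0, -0.0]
contact_force: [-0.1, -0.4, 0.2]
finger_gap: 1.002
```

```bash
python3 - <<'E'
from h import *
cv2.imwrite("pics/w1.png",env.snapshot("wrist"))
cv2.imwrite("pics/s1.png",env.snapshot("side")[100:340,120:440].repeat(2,0).repeat(2,1))
print(proj("wrist",[.4335,.019,.046]))
E
```

```text
[258.23635632 313.85720969]
```

View pics/s1.png

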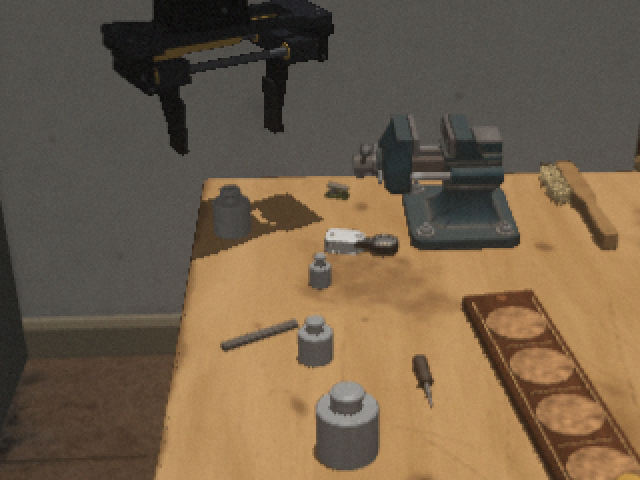

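View pics/w1.png

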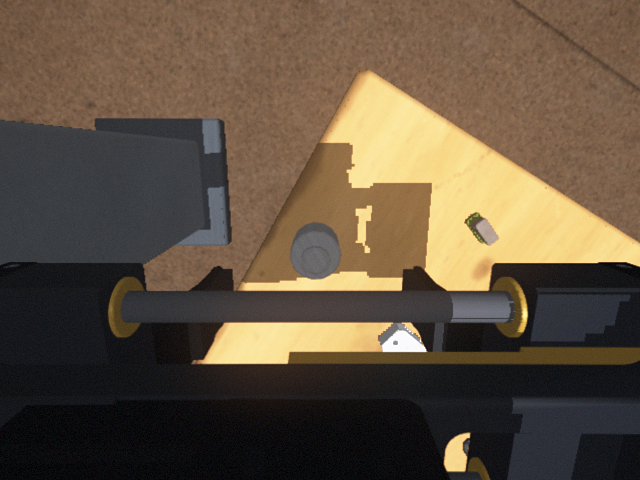

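The wrist view shows weight_l with its knob at about (261, 316), within 3 px of the prediction. I'm going down and closing the gripper.

Request:
step_arm(motion=[0,-1,-30,0,0,0,-1,0,-1,-60,0,0,0,-1,0,-1,-80,0,0,0,-1,0,-1,-87,0,0,0,-1,0,-1,-87,0,0,0,-1,0,-1,-87,0,0,0,1,0,-1,-87,0,0,0,1,0,-1,-87,0,0,0,1,0,-1,-87,0,0,0,1,0,-1,-87,0,0,0,1,0,-1,-87,0,0,0,1,0,-1,-87,0,0,0,1,0,-1,-87,0,0,0,1])

```text
time: 4.15
tcp_pos: [0.434, 0.018, 0.0056]
tcp_rot: [-1.571, 0.0, 0.0]
contact_force: [-0.3, -0.7, 0.2]
finger_gap: 0.409
```

Request:
step_arm(motion=[0,0,15,0,0,0,1,0,0,45,0,0,0,1,0,0,80,0,0,0,1,0,0,105,0,0,0,1,2,-15,114,0,0,0,1,6,-45,114,0,0,-2,1,11,-80,114,0,0,-4,1,16,-120,114,0,0,-6,1,22,-160,114,0,0,-8,1,28,-200,114,0,0,-10,1,33,-240,114,0,0,-13,1,39,-280,114,0,0,-15,1,44,-320,114,0,0,-17,1,49,-355,114,0,0,-20,1,53,-385,114,0,0,-22,1,56,-405,114,0,0,-22.6,1,57,-414,114,0,0,-22.6,1,57,-414,114,0,0,-22.6,1,57,-414,114,0,0,-22.6,1])

```text
time: 6.05
tcp_pos: [0.4911, -0.3946, 0.1192]
tcp_rot: [-1.57, 0.001, -0.393]
contact_force: [-0.1, 0.3, -2.7]
finger_gap: 0.404
```

Request:
step_arm(motion=[0,-1,-30,0,0,0,1,0,-1,-60,0,0,0,1,0,-1,-80,0,0,0,1,0,-1,-90,0,0,0,1,0,-1,-95,0,0,0,1,0,-1,-98,0,0,0,1,0,-1,-98,0,0,0,1,0,-1,-98,0,0,0,1])

```text
time: 6.85
tcp_pos: [0.4915, -0.3973, 0.0225]
tcp_rot: [-1.571, -0.001, -0.394]
contact_force: [0.0, 0.2, -1.9]
finger_gap: 0.405
```

```bash
python3 - <<'E'
from h import *
cv2.imwrite("pics/s2.png",env.snapshot("side")[180:420,240:560].repeat(2,0).repeat(2,1))
cv2.imwrite("pics/c2.png",env.snapshot("scene")[180:420,220:540].repeat(2,0).repeat(2,1))
E
```

```text
(no output)
```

View pics/s2.png

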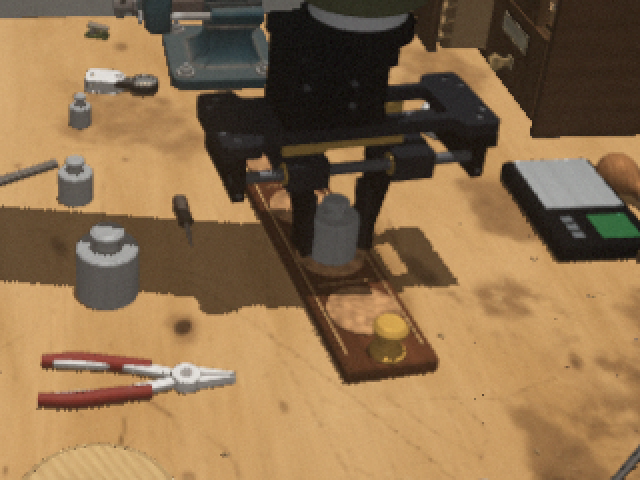

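View pics/c2.png

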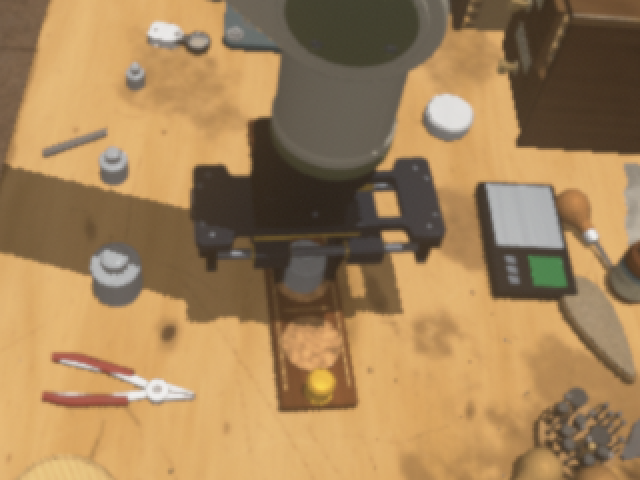

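Request:
step_arm(motion=[0,0,-2,0,0,0,1,0,0,-2,0,0,0,1,0,0,-2,0,0,0,-0.3,0,0,-2,0,0,0,-0.3,0,0,-2,0,0,0,-0.3,0,0,-2,0,0,0,-0.6,0,0,-2,0,0,0,-0.6,0,0,20,0,0,0,-0.6,0,0,50,0,0,0,-1,0,0,80,0,0,0,-1,0,0,90,0,0,0,-1,0,0,90,0,0,0,-1])

```text
time: 8.15
tcp_pos: [0.4918, -0.3976, 0.1131]
tcp_rot: [-1.571, -0.003, -0.395]
contact_force: [0.0, -0.1, -0.4]
finger_gap: 0.988
```

```bash
python3 - <<'E'
from fit import *
im=env.snapshot("side")
cv2.imwrite("pics/s3.png",im[180:420,240:560].repeat(2,0).repeat(2,1))
for cl in("weight_l","weight_xl"):
  for r in env.silhouettes(cl,"side")[:5]:
    c=onz("side",r["at"],.03)
    w,z=("weight_l",.014) if c[1]<-.35 and c[0]>.43 else (cl if cl=="weight_xl" else "weight_m",0)
    print(cl,w,round(r["p"],2),np.round(r["at"]),*fit("side",r["region"],w,z))
E
```

```text
weight_l weight_m 0.93 [271. 275.] [ 0.38541406 -0.2154957 ] 361.0 413.75
weight_l weight_l 0.65 [295. 405.] [ 0.49045066 -0.39649506] 769.0 827.6875
weight_l weight_m 0.51 [234. 280.] [ 0.44806149 -0.1197204 ] 162.0 333.6875
weight_xl weight_xl 0.63 [311. 295.] [ 0.34346969 -0.32941176] 1184.0 1265.0
```

View pics/s3.png

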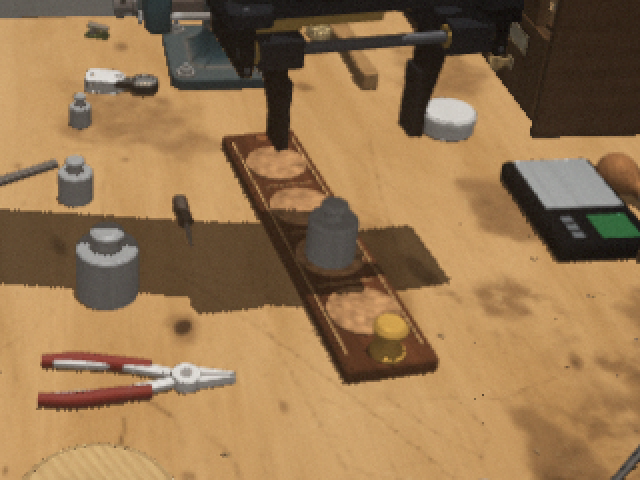

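weight_l stands on disc 3, measured about 1 mm off. Next is weight_xl.

Request:
step_arm(motion=[-20,9,0,0,0,0,-1,-55,25,0,0,0,0,-1,-95,43,0,0,0,0,-1,-130,59,0,0,0,0,-1,-148,67,0,0,0,0,-1,-148,67,0,0,0,0,-1,-148,67,-15,0,0,0,-1,-148,67,-45,0,0,0,-1,-148,67,-75,0,0,0,-1,-148,67,-97,0,0,0,-1,-148,67,-107,0,0,0,-1,-148,67,-107,0,0,0,-1,-148,67,-107,0,0,0,1,-148,67,-107,0,0,0,1,-148,67,-107,0,0,0,1,-148,67,-107,0,0,0,1,-148,67,-107,0,0,0,1,-148,67,-107,0,0,0,1,-148,67,-107,0,0,0,1])

```text
time: 10.2
tcp_pos: [0.3433, -0.3301, 0.0048]
tcp_rot: [-1.571, -0.001, -0.394]
contact_force: [0.6, -0.1, 1.4]
finger_gap: 0.5
```

Request:
step_arm(motion=[0,0,15,0,0,0,1,0,0,45,0,0,0,1,0,0,75,0,0,0,1,0,0,95,0,0,0,1,8,-8,100,0,0,0,1,28,-28,100,0,0,0,1,52,-53,100,0,0,0,1,76,-78,100,0,0,0,1,100,-102,100,0,0,0,1,116,-118,100,0,0,0,1,123,-125,100,0,0,0,1,123,-125,100,0,0,0,1,123,-125,100,0,0,0,1,123,-125,80,0,0,0,1,123,-125,55,0,0,0,1,123,-125,35,0,0,0,1,123,-125,25,0,0,0,1,123,-125,20,0,0,0,1,123,-125,20,0,0,0,1])

```text
time: 12.1
tcp_pos: [0.4658, -0.4548, 0.0247]
tcp_rot: [-1.571, 0.0, -0.394]
contact_force: [-0.9, -0.7, -4.8]
finger_gap: 0.502
```

Request:
step_arm(motion=[1,-1,-3,0,0,0,1,1,-1,-5,0,0,0,1,1,-1,-5,0,0,0,1,1,-1,-5,0,0,0,-0.4,1,-1,-5,0,0,0,-0.4,1,-1,-5,0,0,0,-0.6,1,-1,-5,0,0,0,-0.6,1,-1,-5,0,0,0,-0.6,1,-1,20,0,0,0,-0.6,1,-1,55,0,0,0,-0.6,1,-1,85,0,0,0,-0.6,1,-1,90,0,0,0,-0.6,1,-1,90,0,0,0,-0.6])

```text
time: 13.4
tcp_pos: [0.4675, -0.4564, 0.1157]
tcp_rot: [-1.571, -0.002, -0.394]
contact_force: [-0.6, -0.8, -0.4]
finger_gap: 0.802
```

```bash
python3 - <<'E'
from fit import *
im=env.snapshot("side")
cv2.imwrite("pics/s4.png",im[180:420,240:560].repeat(2,0).repeat(2,1))
for cl in("weight_l","weight_xl"):
  for r in env.silhouettes(cl,"side")[:5]:
    c=onz("side",r["at"],.03)
    w,z=("weight_xl",.014) if cl=="weight_xl" else ("weight_l",.014) if c[1]<-.3 else ("weight_m",0)
    print(cl,w,round(r["p"],2),np.round(r["at"]),*fit("side",r["region"],w,z))
E
```

```text
weight_l weight_m 0.78 [271. 277.] [ 0.38587956 -0.21396411] 340.0 415.0
weight_l weight_l 0.73 [293. 401.] [ 0.49154985 -0.39309755] 669.0 820.625
weight_l weight_m 0.69 [236. 278.] [ 0.44836428 -0.1186266 ] 170.0 333.375
weight_xl weight_xl 0.8 [318. 421.] [ 0.46606799 -0.45447003] 1219.0 1407.4375
```

View pics/s4.png

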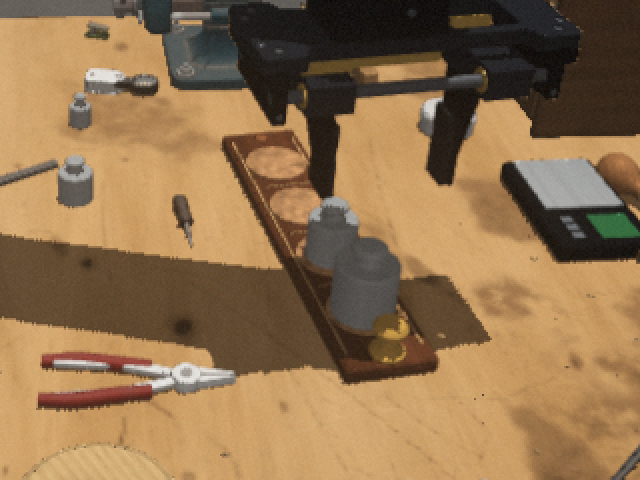

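weight_xl is on disc 4 next to the knob, about 1 mm off. Next is weight_m.

Request:
step_arm(motion=[-7,20,0,0,0,0,-0.5,-20,60,0,0,0,0,-0.5,-34,102,0,0,0,0,-0.5,-48,144,0,0,0,0,-0.5,-62,185,0,0,0,0,-0.5,-74,222,0,0,0,0,-0.5,-81,241,0,0,0,0,-0.5,-81,241,0,0,0,0,-0.5,-81,241,-15,0,0,0,-0.5,-81,241,-45,0,0,0,-0.5,-81,241,-75,0,0,0,-0.5,-81,241,-98,0,0,0,-0.5,-81,241,-109,0,0,0,-0.5,-81,241,-109,0,0,0,-0.5,-81,241,-109,0,0,0,1,-81,241,-109,0,0,0,1,-81,241,-109,0,0,0,1,-81,241,-109,0,0,0,1,-81,241,-109,0,0,0,1,-81,241,-109,0,0,0,1])

```text
time: 15.55
tcp_pos: [0.3863, -0.2151, 0.0059]
tcp_rot: [-1.571, -0.001, -0.394]
contact_force: [-0.6, 0.1, 2.4]
finger_gap: 0.312
```

Request:
step_arm(motion=[0,0,0,0,0,0,1,0,0,15,0,0,0,1,0,0,45,0,0,0,1,0,0,75,0,0,0,1,0,0,95,0,0,0,1,8,-8,100,0,0,0,1,30,-28,100,0,0,0,1,55,-52,100,0,0,0,1,80,-76,100,0,0,0,1,105,-99,100,0,0,0,1,122,-115,100,0,0,0,1,130,-122,100,0,0,0,1,130,-122,100,0,0,0,1,130,-122,80,0,0,0,1,130,-122,55,0,0,0,1,130,-122,35,0,0,0,1,130,-122,25,0,0,0,1,130,-122,18,0,0,0,1,130,-122,18,0,0,0,1,130,-122,18,0,0,0,1])

```text
time: 17.55
tcp_pos: [0.5164, -0.3372, 0.0244]
tcp_rot: [-1.571, -0.001, -0.394]
contact_force: [-0.8, -0.0, -1.6]
finger_gap: 0.312
```

Request:
step_arm(motion=[0,0,-3,0,0,0,1,0,0,-4,0,0,0,1,0,0,-4,0,0,0,1,0,0,-4,0,0,0,0,0,0,-4,0,0,0,-0.2,0,0,-4,0,0,0,-0.4,0,0,-4,0,0,0,-0.4,0,0,-4,0,0,0,-0.4,0,0,20,0,0,0,-0.4,0,0,55,0,0,0,-0.4,0,0,85,0,0,0,-0.4,0,0,90,0,0,0,-0.4,0,0,90,0,0,0,-0.4])

```text
time: 18.85
tcp_pos: [0.5166, -0.3373, 0.1145]
tcp_rot: [-1.571, -0.002, -0.394]
contact_force: [0.6, 0.3, -0.2]
finger_gap: 0.701
```

```bash
python3 - <<'E'
from fit import *
im=env.snapshot("side")
cv2.imwrite("pics/s5.png",im[180:420,240:560].repeat(2,0).repeat(2,1))
for n in("side","scene"):
  env.snapshot(n)
  for r in env.silhouettes("weight_m",n)[:5]:
    c=onz(n,r["at"],.03)
    w,z=("weight_s",0) if c[0]<.48 else ("weight_m",.014) if c[1]>-.36 else ("weight_l",.014)
    print(n,w,round(r["p"],2),np.round(r["at"]),*fit(n,r["region"],w,z))
  for r in env.spot_point("weight_s",n)[:5]: print(r["at"],r["p"],onz(n,r["at"],0))
E
```

```text
side weight_m 0.91 [275. 390.] [ 0.51556755 -0.33584801] 396.0 442.1875
side weight_l 0.79 [293. 403.] [ 0.49052537 -0.39342469] 689.0 819.8125
side weight_s 0.67 [236. 279.] [ 0.45010702 -0.11549528] 160.0 182.75
[280.3, 387.0] 0.77 [ 5.29122716e-01 -3.15659092e-01 -5.55111512e-17]
[303.9, 403.9] 0.7 [ 0.5086082  -0.37816607  0.        ]
[244.5, 279.6] 0.7 [ 0.44467911 -0.12490692  0.        ]
scene weight_s 0.62 [220. 287.] [ 0.45112677 -0.11624421] 114.0 122.875
scene weight_l 0.61 [312. 369.] [ 0.49060006 -0.39819409] 513.0 513.3125
scene weight_m 0.58 [286. 366.] [ 0.51593262 -0.33776317] 251.0 285.125
[317.6, 367.6] 0.79 [ 4.92332078e-01 -3.89219217e-01 -1.11022302e-16]
[286.4, 363.9] 0.68 [ 0.51855892 -0.32810183  0.        ]
[224.8, 289.5] 0.52 [ 0.45121426 -0.12719606  0.        ]
```

View pics/s5.png

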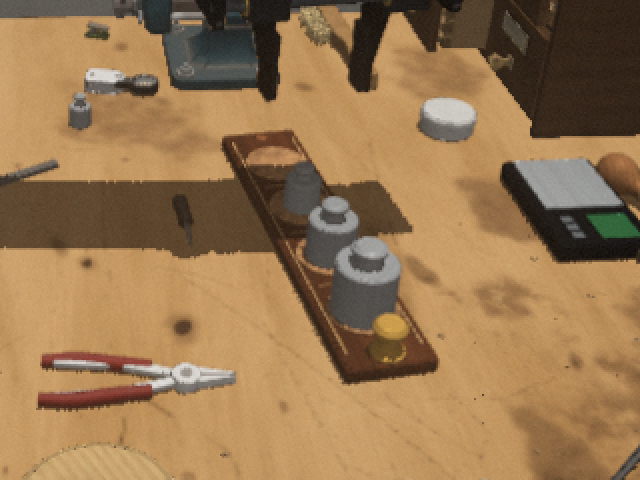

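Request:
step_arm(motion=[-6,20,0,0,0,-4,-0.4,-18,60,0,0,0,-8,-0.4,-31,102,0,0,0,-13,-0.4,-44,144,0,0,0,-18,-0.4,-56,185,0,0,0,-24,-0.4,-64,212,0,0,0,-30,-0.4,-66,220,0,0,0,-30,-0.4,-66,220,0,0,0,-30,-0.4,-66,220,-15,0,0,-30,-0.4,-66,220,-40,0,0,-30,-0.4,-66,220,-50,0,0,-30,-0.4,-66,220,-50,0,0,-30,-0.4,-66,220,-50,0,0,-30,-0.4])

```text
time: 20.5
tcp_pos: [0.4504, -0.1177, 0.064]
tcp_rot: [-1.571, -0.0, -0.918]
contact_force: [0.5, 0.9, 1.1]
finger_gap: 0.697
```

```bash
python3 - <<'E'
from fit import *
im=env.snapshot("wrist")
for z in(0,.03):
  r=proj("wrist",[.4502,-.117,z]); print(r); cv2.circle(im,(int(r[1]),int(r[0])),3,(0,0,255),1)
cv2.imwrite("pics/w6.png",im)
for r in env.silhouettes("weight_s","wrist")[:3]: print(r["p"],r["at"],fit("wrist",r["region"],"weight_s"))
E
```

```text
[251.21316682 316.21031966]
[264.82792615 316.09647332]
0.81 [257.9, 317.1] (array([ 0.45107222, -0.11659671]), 836.0, 923.375)
```

View pics/w6.png

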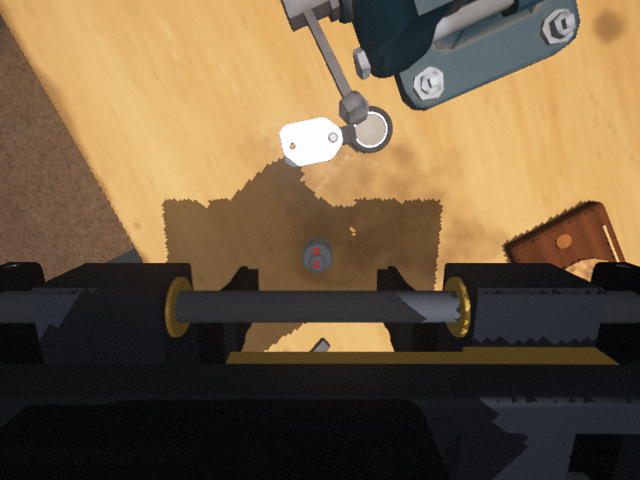

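The wrist view shows weight_s at (258, 317), where predicted (about 1 mm off) and centred between the fingers. The vice handle, at about (100, 350), is clear of the gripper. I'm going down and closing.

Request:
step_arm(motion=[0,1,-25,0,0,0,-0.4,0,1,-45,0,0,0,-0.4,0,1,-57,0,0,0,-0.4,0,1,-59,0,0,0,-0.4,0,1,-59,0,0,0,-0.4,0,1,-59,0,0,0,1,0,1,-59,0,0,0,1,0,1,-59,0,0,0,1,0,1,-59,0,0,0,1,0,1,-59,0,0,0,1,0,1,-59,0,0,0,1,0,1,-59,0,0,0,1,0,1,-59,0,0,0,1])

```text
time: 21.9
tcp_pos: [0.4501, -0.116, 0.0046]
tcp_rot: [-1.571, -0.0, -0.918]
contact_force: [-1.0, -0.8, 1.0]
finger_gap: 0.219
```

Request:
step_arm(motion=[0,0,15,0,0,0,1,0,0,45,0,0,0,1,0,0,75,0,0,0,1,0,0,95,0,0,0,1,6,-10,100,0,0,3,1,20,-36,100,0,0,8,1,37,-66,100,0,0,14,1,54,-97,100,0,0,20,1,71,-128,100,0,0,26,1,84,-152,100,0,0,30,1,90,-162,100,0,0,30,1,90,-162,100,0,0,30,1,90,-162,80,0,0,30,1,90,-162,55,0,0,30,1,90,-162,35,0,0,30,1,90,-162,25,0,0,30,1,90,-162,19,0,0,30,1,90,-162,19,0,0,30,1,90,-162,19,0,0,30,1])

```text
time: 23.8
tcp_pos: [0.5406, -0.278, 0.0245]
tcp_rot: [-1.571, -0.001, -0.395]
contact_force: [0.5, -0.0, -0.7]
finger_gap: 0.217
```

Request:
step_arm(motion=[0,0,-3,0,0,0,1,0,0,-5,0,0,0,1,0,0,-5,0,0,0,1,0,0,-5,0,0,0,0.3,0,0,-5,0,0,0,0,0,0,-5,0,0,0,-0.3,0,0,-5,0,0,0,-0.3,0,0,-5,0,0,0,-0.3,0,0,20,0,0,0,-0.3,0,0,60,0,0,0,-0.3,0,0,100,0,0,0,-0.3,0,0,145,0,0,0,-0.3,0,30,170,0,0,0,-0.3,0,70,170,0,0,0,-0.3,0,110,170,0,0,0,-0.3,0,150,170,0,0,0,-0.3,0,150,170,0,0,0,-0.3,0,150,170,0,0,0,-0.3])

```text
time: 25.6
tcp_pos: [0.5401, -0.1272, 0.1937]
tcp_rot: [-1.571, -0.0, -0.392]
contact_force: [0.3, -1.1, -0.1]
finger_gap: 0.647
```

```bash
python3 - <<'E'
from fit import *
G={"weight_s":(.5405,-.2784),"weight_m":(.5159,-.3375),"weight_l":(.4913,-.3965),"weight_xl":(.4667,-.4556)}
for n in("side","scene"):
  im=env.snapshot(n); cv2.imwrite(f"pics/{n}7.png",im[180:420,240:560].repeat(2,0).repeat(2,1))
  for r in env.silhouettes("weight_m",n)[:5]+env.silhouettes("weight_xl",n)[:2]:
    c=onz(n,r["at"],.03)[:2]
    w=min(G,key=lambda k:np.hypot(*(c-G[k])))
    p,A,B=fit(n,r["region"],w,.014); print(n,w,round(r["p"],2),p.round(4),"off mm",((p-G[w])*1e3).round(1),A,B)
E
```

```text
side weight_m 0.98 [ 0.5156 -0.3357] off mm [-0.3  1.8] 365.0 440.625
side weight_l 0.66 [ 0.4912 -0.3931] off mm [-0.1  3.4] 633.0 820.0
side weight_s 0.55 [ 0.5406 -0.2751] off mm [0.1 3.3] 185.0 215.6875
side weight_xl 0.82 [ 0.467  -0.4534] off mm [0.3 2.2] 1303.0 1406.75
scene weight_m 0.71 [ 0.5166 -0.3367] off mm [0.7 0.8] 284.0 285.0625
scene weight_l 0.64 [ 0.4904 -0.3985] off mm [-0.9 -2. ] 453.0 513.875
scene weight_xl 0.63 [ 0.4662 -0.4567] off mm [-0.5 -1.1] 771.0 837.1875
```

View pics/side7.png

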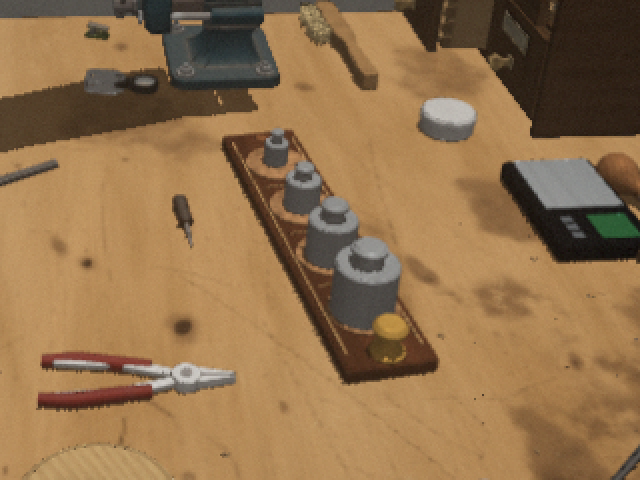

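View pics/scene7.png

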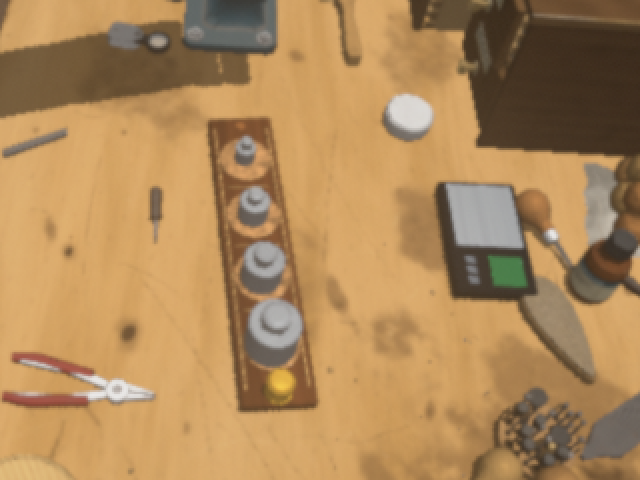

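Both views show all four weights upright and centred in size order, with the largest next to the brass knob. The gripper is clear of everything.

```bash
python3 -c "
from station import env
print(env.job_done())"
```

```text
the job is handed in; nothing more can be done
None
```

All four weights stand upright on their cork discs in size order, and the job is handed in. I placed the second largest first, on disc 3. Then came the largest on disc 4 (next to the brass knob), the third on disc 2 and the smallest on disc 1. The last move ended at 25.6 s.

- **Position:** the last check put every measured weight within about 3.5 mm of its disc centre, against the 12 mm limit. The side and scene cameras differ by up to about 5 mm in y, mostly because neighbouring weights partly hide each other.
- **Missed detection:** the network did not report the smallest weight in the last scene picture. The picture itself shows it centred on disc 1, and the side camera measured it 3 mm off.
- **Contact and force:** the gripper was clear of everything at the end, nothing tipped, and the forces reported after each move stayed under 5 N.

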